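# Igniter check on a sliding hot plate

### The job

Check the hot plate's igniter: slide the plate to the robot's left until it can be locked, feeling for the spot, and push the brake lever fully down so that it locks. With it locked, press the igniter button fully in and let it spring back; then flick the brake lever well up to release it, slide the plate back to the robot's right against its end stop and let go, leaving the lever up. Leave the bowl, canister and tub where they are.

Things in the scene. Friction and masses are not known exactly. Their poses are not given: they have to be found in the camera images.
- griddle: Fixed low steel frame of the hot plate, 345 mm deep (x) by 450 mm wide (y), 38 mm high at the lips. Its x axis points away from the robot, y to the left, z up; yaw up to 0.2 rad. Origin on the counter, 22.5 mm beyond the middle of the frame (front lip 195 mm to -x of the origin). The plate slides along this y axis.
- plate_top (a point): Centre of the top of the round dark cast-iron hot plate, 240 mm across, 58 mm above the counter; with its carriage about 3 kg. It slides along the frame's y axis. Out of sight under it lies a bar with one notch, 24 mm wide, for the lever's locking tooth, 14 mm wide: about 5 mm of play each way. The notch can only be felt.
- carriage (a joint): Slide of the hot plate along the frame's y axis, m: 0 = against the right-hand (-y) end stop, growing to the left up to 0.15, its left end. About 2 N of friction. The plate can be locked only where the lever's tooth stands over the hidden notch, at one value anywhere from 0.055 to 0.12, unlisted.
- lever (a joint): Brake lever on the carriage's front, rad: 0 = fully down (level, locked, its stop), 0.8 = fully up. Stiff hinge (0.25 N m, 2 to 3 N at the grip): it stays where it is put. Away from the notch its tooth meets the bar at about 0.3 rad and goes no lower; over the notch it can be pushed on to 0, and then the plate cannot slide. The plate may be slid by the lever.
- lever_hinge (a point): Middle of the lever's hinge pin on the carriage, 60 mm above the counter; the pin runs along the frame's y axis. Moves with the plate.
- lever_grip (a point): Centre of the pale wooden grip of the lever, 125 mm from the hinge (towards the robot, -x of the frame, when the lever is level). The grip is 26 mm wide along the frame's y axis, 14 mm thick, 70 mm long (90 to 155 mm from the hinge), free on both sides. With the lever level it is 60 mm above the counter and clear of the frame.
- igniter (a joint): Travel of the igniter button, m: 0 = out, 0.008 = fully in. Spring, about 2 N at first and 6 N fully in; rigid beyond that.
- igniter_top (a point): Centre of the top of the igniter button, a round black push button 40 mm across that points straight up, 69 mm above the counter, on a dark steel box 80 by 90 mm and 45 mm high fixed to the counter in front of the frame's left part.
- canister: Steel flip-top canister, 90 mm across, 135 mm high, loose; origin under its centre. Bystander.
- bowl: Yellow melamine bowl, 120 mm across, 50 mm high, loose, in front of the frame's right part; origin under its centre. Bystander.
- tub: Clear sealed plastic tub with a white lid, 158 by 118 mm, 75 mm high, loose; origin under its centre. Bystander.
Mind the look-alikes: they are no part of the job. What is shaped like the part that bears igniter but blue, green or pink is not meant.

How it is judged:
By the outcome, as a careful person would: the job done as asked, in the order asked, and still so for the second after the job is handed in, with the robot touching nothing.
It also fails if it takes over 69 s, if anything falls off the work surface, if the arm or the gripper's body presses on something with over 40 N, if the wrist force passes 120 N, or if a joint passes its speed limit or range.

### The arm

A 6-joint arm with a two-finger parallel gripper is mounted at the origin on the work surface. World frame = base frame: x ahead of the robot, y to its left, z up, the work surface at z = 0. Lengths are in mm, angles in degrees, forces in N, time in s.
With the tool pointing down it reaches from about 325 to 925 mm from the base axis. Payload 3.1 kg.
Tool frame: the origin (TCP) lies at the very end of the fingers, on their centre line; the grasp point (between the pads) lies grasp_offset behind it (grasp_offset is the distance from the TCP to the grasp point, in mm); z points along the fingers, y is the line along which they close (so a half turn about z gives the same grasp; the last joint's range is limited). The gripper opens to 85 mm and grips with 20 to 120 N. Pads are 22 mm wide; open, the fingers measure 114 mm over their backs; the gripper's body (76 mm by 85 mm) begins 54 mm behind the grasp point. The pads swing forward as they close: fully open they stand 13 mm farther back than shut.
Start: joints at [68.858, 12.427, 92.441, -0, 75.132, -6.429], TCP at [158.722, 604.522, 231.3] pointing down, gripper open.
Joint ranges: [-157.48, 157.48], [-44.54, 120.13], [17.64, 146.25], [-64.5, 244.5], [7.68, 150.69], [-147.95, 147.95]. Speed limits (degrees/s): [159.86, 159.86, 180, 180, 180, 180].

### API

Orientations are given as [roll, pitch, yaw] about the fixed x, y, z axes, in that order (R = Rz(yaw) Ry(pitch) Rx(roll)).
In Python, from station import * gives the robot as it stands. Calls block until the motion is done:
- goto(position, orientation): joint-space move of the TCP to a pose.
- move_l(position, attitude=None, speed=150): straight line of the TCP; attitude=None keeps the orientation; speed is the mean speed in mm/s.
- move_j(angles): joint-space move.
- grip(opening, squeeze=None): finger opening in mm; squeeze is the grip in N (None keeps the last); returns when the fingers have stopped.
- wait(seconds).
- solve_ik(position, orientation): joint angles nearest the present ones, or None.
- get_obs(): the state.
- get_image(name): name is "scene" or "side" or "wrist"; returns the picture (400x640x3 uint8, red, green, blue); there is no depth.
- get_calibration(name): a dict with "fx", "fy", "cx", "cy" (pixels), "R" (3x3) and "t" (3): a world point X has camera coordinates R X + t; the wrist camera has in their place "mount" (4x4, takes a point from camera to tool coordinates, whose origin is the TCP and whose axes are the flange's). Camera axes: x right, y down, z forward; pixel columns grow to the right and rows downward; lengths in mm; the calibration is good to about 2 mm. A picture is of the moment at which its call begins: read the wrist's pose just before it. get_calibration takes no time and is no camera call.
A pose or a line that the arm cannot do raises Unreachable and nothing moves.
- sign_off(): hands the job in; it is judged then, once.
Trained networks look in the newest picture that a camera, given by its name, has taken for a name from the list of things; names that differ only in an ending like _2 or _b are one class to them, and where a whole thing is asked for, a point or a joint stands for the part that bears it (a point fixed in the world has none). Each returns a list of dicts, best first, with "score" (0 to 1); they miss things now and then, are a little off and sometimes report something else, mostly with a low value. They report only what shows in the picture. A call takes as long as a camera call. They do not tell look-alikes from the thing itself.
- spot_in(name, camera): "extent" ([centre column, centre row, width, height] in pixels, round what is visible of it).
- regions_of(name, camera): "region" (400x640 bool, what is visible of it) and "extent" ([centre column, centre row, width, height] in pixels, round what is visible of it).
The state is a dict: "t": time; "joint_pos": joint angles; "qvel": joint speeds; "effort": joint torques, N m; "tcp_pos": TCP position; "ee_rot": TCP orientation; "wrist_force": force on the tool from outside, world axes, zero at the start; "moment": the same for the moment, N m; "grip_width": finger opening in mm; "grip_force": force on a finger pad.
Only numpy, scipy, OpenCV 4.12 (cv2) and the standard library are available. Lean on these libraries where they do the work, as an engineer would, in place of code of your own. Each camera call takes 0.05 s, during which the arm holds its last target. There are 200 camera calls.

## Working session

There is one attempt and no reset: what is moved stays moved. The work goes in short steps, each a Python script; the robot and the scene stay as the last script left them, time stands still between calls to the robot, and variables do not carry over. Pictures are saved under pics/ and viewed, at most 10 in all, crops included, and the job is handed in when it is done.

```bash
mkdir -p pics; ls
python3 - <<'E'
from station import *
import cv2,numpy as np
for n in("scene","side"):
    im=get_image(n);cv2.imwrite(f"pics/{n}0.png",im[:,:,::-1])
    c=get_calibration(n);print(n,c)
    for k in("griddle","plate_top","lever_grip","lever","igniter","bowl","canister","tub"):
        print(k,[(np.round(d["extent"]),round(d["score"],2)) for d in spot_in(k,n)][:4])
print(get_calibration("wrist"));o=get_obs();print(o)
try: print(grasp_offset)
except Exception as e: print(e)
E
```

```text
pics
scene {'fx': 396.83881907880647, 'fy': 396.83881907880647, 'cx': 323.2424855778161, 'cy': 195.33467508905164, 'R': array([[ 0.48521361,  0.8742309 ,  0.01697295],
       [ 0.56895969, -0.30092403, -0.76532973],
       [-0.66396733,  0.38100533, -0.64341458]]), 't': array([-258.9480865 , -259.80925627, 1735.44825425])}
griddle []
plate_top []
lever_grip []
lever []
igniter []
bowl []
canister []
tub []
side {'fx': 484.15052577767165, 'fy': 484.15052577767165, 'cx': 315.18006961998714, 'cy': 189.8053240755146, 'R': array([[ 0.97599296, -0.21734546,  0.01409613],
       [-0.14134444, -0.68129113, -0.71823683],
       [ 0.16570908,  0.69900168, -0.69565592]]), 't': array([-533.75169199,  121.70220644, 1287.92741169])}
griddle [(array([387., 219., 185., 152.]), 0.88)]
plate_top [(array([388., 226., 154., 105.]), 0.55)]
lever_grip [(array([338., 222.,  48.,  22.]), 0.65)]
lever [(array([336., 218.,  51.,  31.]), 0.97)]
igniter [(array([221., 160.,  19.,   8.]), 0.58), (array([279., 169.,  12.,  13.]), 0.56), (array([252., 220.,  15.,  11.]), 0.45), (array([271., 129.,  11.,  10.]), 0.
[... 594 characters left out ...]
+00]])}
{'t': 0.9, 'joint_pos': array([ 6.88582208e+01,  1.24262729e+01,  9.24406817e+01,  8.15382404e-04,
        7.51311370e+01, -6.42918005e+00]), 'qvel': array([ 0.03020758, -0.04860943,  0.00058242, -0.0458583 ,  0.04044005,
       -0.00135974]), 'effort': array([-7.29863877e-04, -3.96890688e+01, -3.04259276e+01, -1.82266626e-04,
        6.27479149e-04,  1.57249733e-06]), 'tcp_pos': array([158.71979766, 604.53168835, 231.31606798]), 'ee_rot': array([ 1.79998015e+02, -5.69434206e-04,  1.65287192e+02]), 'wrist_force': array([0.0986277 , 0.23165891, 0.19970348]), 'moment': array([-0.03939638,  0.01163669,  0.03757346]), 'grip_force': 0.0, 'grip_width': 85.34881207107783}
18.700000000000003
```

View pics/scene0.png

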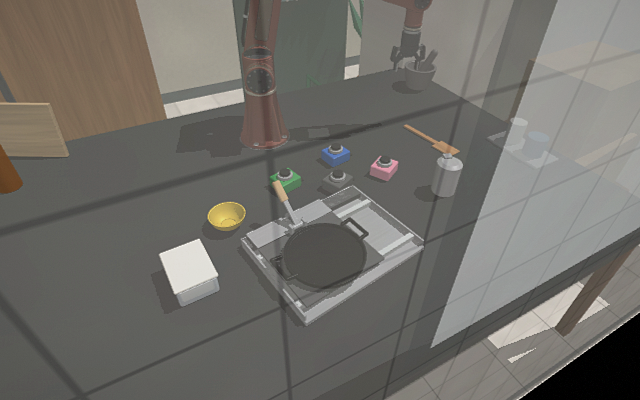

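View pics/side0.png

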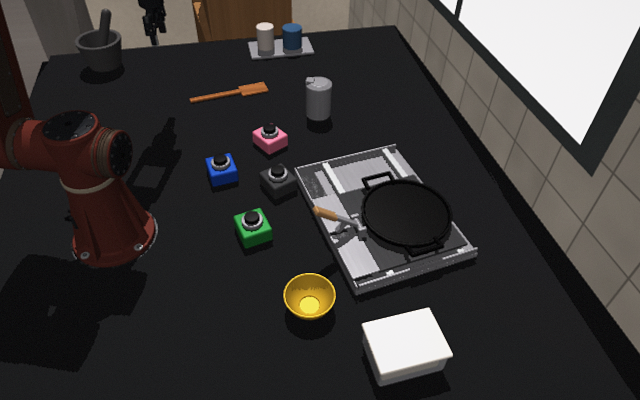

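Scene: four igniter-like boxes: blue (335,152), pink (384,165), green (285,178), dark steel (338,180). Side: blue (221,165), pink (270,135), green (252,224), dark (278,178). The dark one fits the description, since it is dark steel and in front of the frame's left part. I'll confirm with one enlarged crop.

Run:
```python
import cv2,numpy as np
a=cv2.imread("pics/scene0.png")[140:325,235:430];b=cv2.imread("pics/side0.png")[115:300,195:480]
a=cv2.resize(a,None,fx=1.6,fy=1.6,interpolation=3)
cv2.imwrite("pics/c1.png",np.vstack([cv2.copyMakeBorder(cv2.resize(cv2.imread("pics/scene0.png")[160:250,235:435],(800,360)),0,0,0,0,0)[:260],cv2.resize(b[:115],(800,323))]))
```

```text
(no output)
```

View pics/c1.png

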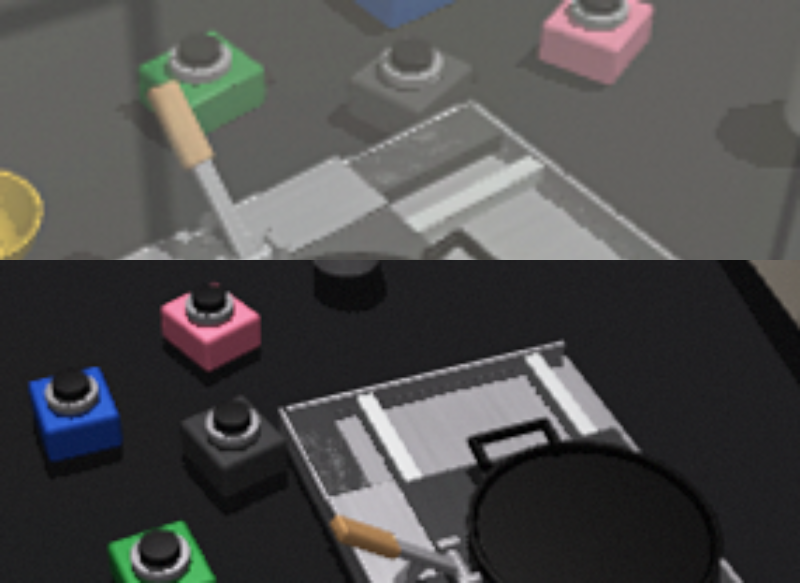

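The crop confirms it: the dark steel box, with its button at scene (338,172) and side (278,168), is the igniter. The blue, pink and green boxes are look-alikes.

```bash
cat > h.py <<'E'
from station import *
import cv2,numpy as np
def P(n):
    c=get_calibration(n);K=np.array([[c["fx"],0,c["cx"]],[0,c["fy"],c["cy"]],[0,0,1]]);return K@np.c_[c["R"],c["t"]]
def Pw(o):
    c=get_calibration("wrist");K=np.array([[c["fx"],0,c["cx"]],[0,c["fy"],c["cy"]],[0,0,1]])
    from scipy.spatial.transform import Rotation as Ro
    T=np.eye(4);T[:3,:3]=Ro.from_euler("xyz",o["ee_rot"],degrees=True).as_matrix();T[:3,3]=o["tcp_pos"]
    return K@np.linalg.inv(T@c["mount"])[:3]
def tri(P1,a,P2,b):
    X=cv2.triangulatePoints(P1,P2,np.array(a,float).reshape(2,1),np.array(b,float).reshape(2,1)).ravel();X=X[:3]/X[3]
    r=lambda P,u:np.linalg.norm((P@np.r_[X,1])[:2]/(P@np.r_[X,1])[2]-u)
    return X,r(P1,a),r(P2,b)
def onz(P,u,z):
    # point of pixel u on height z
    A=np.array([P[0]-u[0]*P[2],P[1]-u[1]*P[2]]);return np.linalg.solve(A[:,:2],-A[:,2]*z-A[:,3])
def proj(P,X):
    p=P@np.r_[X,1];return p[:2]/p[2]
E
python3 - <<'E'
from h import *
A,B=P("scene"),P("side");np.set_printoptions(precision=1,suppress=True)
for n,a,b in [("ign",(337.75,172),(278.4,168.4)),("gripend",(277.5,182),(315,210)),("gripin",(285,200.5),(335.7,216.5)),("NL",(353,185.75),(296.2,168)),("FL",(422,240),(395.6,146)),("NR",(243,243),(357,285)),("FR",(307,318),(475,252)),("hinge",(298.7,221),(358.9,225.4))]:
    print(n,*tri(A,a,B,b))
E
```

```text
ign [459.9  98.4  71.7] 0.3014818558995408 0.25406007605941244
gripend [ 509.1 -154.7  151.2] 0.9123813470403975 0.7990813102392019
gripin [ 561.9 -154.7  115.9] 0.6843954093308928 0.5769797777510995
NL [517.  129.2  36.8] 0.47698233923091793 0.38545642745935693
FL [842.9 172.1  35.7] 1.3272823962967795 0.8700594672346358
NR [ 581.7 -305.7   26.3] 1.2516730392690698 1.0899982862693702
FR [ 907.5 -259.7   19.2] 2.119575642752253 1.4182843331425377
hinge [ 625.4 -146.1   67.5] 3.703650654475655 2.950133580672063
```

Run:
```python
from h import *
np.set_printoptions(precision=1,suppress=True)
B=P("side")
print("bowl rim",onz(B,(311,292),50),"green",onz(B,(251,216),69),"plate",onz(B,(406,214),58))
grip(55)
goto([520,-153,255],[180,0,-171.8])
o=get_obs();im=get_image("wrist");cv2.imwrite("pics/w1.png",im[:,:,::-1]);print(o["t"],o["tcp_pos"],o["ee_rot"],o["grip_width"],o["joint_pos"])
W=Pw(o)
for X in([534,-154,130],[509.1,-154.7,151.2],[561.9,-152,115.9]): print(proj(W,X))
for k in("lever_grip","lever"): print(k,[(np.round(d["extent"]),round(d["score"],2)) for d in spot_in(k,"wrist")][:3])
```

```text
bowl rim [ 466.2 -314.8] green [360.6 -68.3] plate [ 762.1 -134.5]
4.2583 [ 520.2 -152.4  255. ] [ 180.     0.  -171.7] 54.82696009348102 [ -23.8    1.2  102.3    0.    76.6 -122. ]
[317.1 207.7]
[320.2 188.7]
[315.3 228.9]
lever_grip [(array([311., 223.,  38.,  81.]), 0.59)]
lever [(array([314., 222.,  41.,  85.]), 0.57)]
```

View pics/w1.png

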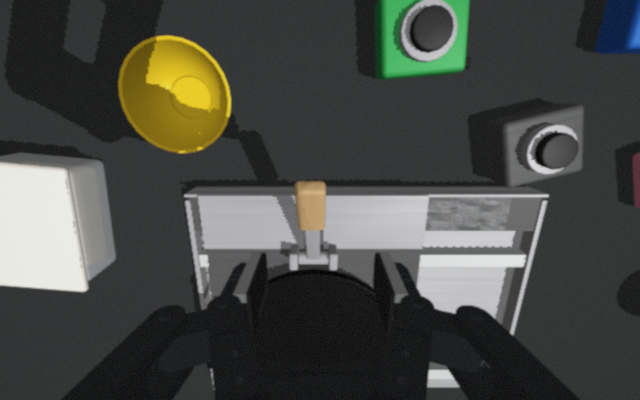

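The wrist view shows the grip at (311,181-229), the hinge at (314,258), the front lip from (186,192) to (548,196) and the dark igniter button at (557,151). This agrees with the triangulation.

Run:
```python
from h import *
np.set_printoptions(precision=1,suppress=True)
W=Pw(get_obs());S=P("scene");B=P("side")
l,r=onz(W,(548,196),38),onz(W,(186,192),38);d=l-r
print("lip",l,r,np.linalg.norm(d),"yaw",np.degrees(np.arctan2(-d[0],d[1])))
print("hinge",onz(W,(314,258),65),"ign",onz(W,(557,151),69))
print("ign tri",tri(B,(278.4,168.4),W,(557,151)))
print("grip end top",tri(B,(315,208),W,(311,193)),"in",tri(B,(335.7,215),W,(312,229)))
```

```text
lip [511.3 129.8] [ 570.3 -312.7] 446.39318512197326 yaw 7.591321377852721
hinge [ 623.3 -145.9] ign [454.9  94.5]
ign tri (array([456.3,  78.5,  89. ]), np.float64(0.421169626292441), np.float64(2.646905412090169))
grip end top (array([ 508.5, -162.3,  163.7]), np.float64(0.24627826397603436), np.float64(1.8141019686016904)) in (array([ 561.8, -155.3,  119.7]), np.float64(0.17184533070070193), np.float64(1.0611958201975))
```

```bash
cat >> h.py <<'E'
YAW=7.7;c_,s_=np.cos(np.radians(YAW)),np.sin(np.radians(YAW))
U=np.array([c_,s_,0]);V=np.array([-s_,c_,0]);H=np.array([627,-146,60.]);OR=[180,0,YAW-180]
def L(a,s,up=0): return H+s*V-125*np.cos(a)*U+np.array([0,0,125*np.sin(a)-18.7+up])
def F(tag=""):
    o=get_obs();f=o["wrist_force"];g=o["tcp_pos"]-H
    print(tag,"t%.1f"%o["t"],"Fu %.1f Fv %.1f Fz %.1f"%(f@U,f@V,f[2]),"s %.1f z %.1f w %.1f"%(g@V,o["tcp_pos"][2]+18.7,o["grip_width"]));return o
E
python3 - <<'E'
from h import *
goto(L(.68,0,60),OR);move_l(L(.68,0),speed=100);F("down");grip(20,35);F("grip")
for a in(.6,.5,.4): move_l(L(a,0),speed=60);F(a)
im=get_image("wrist");cv2.imwrite("pics/w2.png",im[:,:,::-1])
E
```

```text
down t5.6 Fu -0.7 Fv 0.1 Fz -0.2 s -0.4 z 139.4 w 55.4
grip t5.9 Fu -1.2 Fv -0.2 Fz 3.2 s -0.4 z 139.6 w 25.2
0.6 t6.2 Fu -1.5 Fv -3.1 Fz 2.0 s -0.6 z 131.1 w 25.0
0.5 t6.6 Fu -1.5 Fv -2.6 Fz 1.6 s -0.3 z 119.8 w 25.7
0.4 t7.0 Fu -0.8 Fv -2.3 Fz -0.1 s 0.0 z 108.4 w 25.5
```

View pics/w2.png

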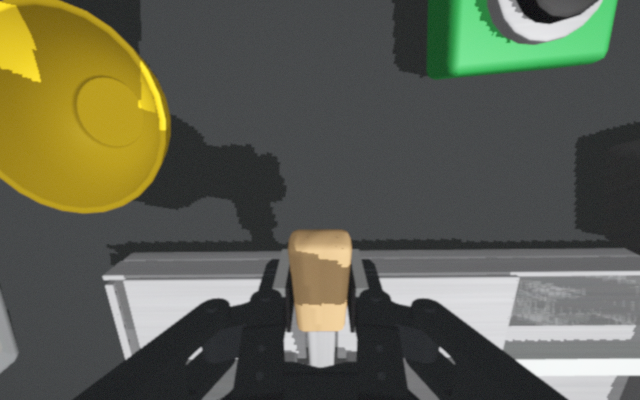

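The grip sits between the pads at (320,280). Next I'll learn how the bar feels here, then slide left and probe.

Run:
```python
from h import *
for a in(.34,.31,.28,.25):
    move_l(L(a,0),speed=60);o=F(a)
    if o["wrist_force"][2]>15: break
move_l(L(.36,0),speed=60);F("up");move_l(L(.36,30),speed=60);F("slid")
```

```text
0.34 t7.3 Fu -0.1 Fv -2.2 Fz -0.2 s 0.1 z 101.5 w 25.3
0.31 t7.5 Fu -2.6 Fv 0.7 Fz 7.9 s 0.0 z 99.5 w 25.2
0.28 t7.8 Fu -5.3 Fv 3.5 Fz 18.1 s -0.1 z 98.3 w 25.6
up t8.1 Fu 1.5 Fv 0.4 Fz -0.2 s 0.4 z 103.7 w 25.5
slid t8.8 Fu 1.6 Fv 2.0 Fz -1.8 s 31.0 z 103.7 w 25.2
```

Run:
```python
from h import *
move_l(L(.30,30),speed=60);F("touch")
for s in np.arange(32.5,156,2.5):
    move_l(L(.30,s),speed=50);o=F(s);f=o["wrist_force"]
    if f[2]<4 or abs(f@V)>18 or abs(f[2])>25: break
```

```text
touch t9.0 Fu -1.7 Fv 1.9 Fz 8.4 s 29.2 z 98.7 w 25.7
32.5 t9.3 Fu -1.7 Fv -5.0 Fz 6.9 s 29.4 z 98.9 w 25.6
35.0 t9.5 Fu -2.4 Fv -6.5 Fz 7.0 s 31.3 z 99.1 w 25.4
37.5 t9.8 Fu -2.6 Fv -6.6 Fz 7.7 s 33.6 z 99.1 w 25.6
40.0 t10.0 Fu -2.7 Fv -6.1 Fz 7.4 s 36.1 z 99.2 w 25.6
42.5 t10.3 Fu -3.1 Fv -6.7 Fz 7.9 s 38.6 z 99.2 w 25.4
45.0 t10.5 Fu -3.7 Fv -6.5 Fz 8.4 s 41.2 z 99.2 w 25.5
47.5 t10.8 Fu -4.5 Fv -7.4 Fz 8.0 s 43.6 z 99.2 w 25.7
50.0 t11.0 Fu -3.1 Fv -5.9 Fz 8.5 s 46.2 z 99.2 w 25.1
52.5 t11.3 Fu -4.3 Fv -7.2 Fz 8.9 s 48.9 z 99.2 w 25.3
55.0 t11.5 Fu -4.4 Fv -6.1 Fz 8.5 s 51.3 z 99.2 w 25.5
57.5 t11.8 Fu -3.7 Fv -7.8 Fz 9.0 s 53.6 z 99.2 w 25.5
60.0 t12.0 Fu -4.4 Fv -6.7 Fz 9.0 s 56.3 z 99.2 w 25.3
62.5 t12.3 Fu -4.1 Fv -6.3 Fz 8.3 s 58.7 z 99.2 w 25.5
65.0 t12.5 Fu -3.6 Fv -6.5 Fz 9.9 s 61.5 z 99.2 w 25.2
67.5 t12.8 Fu -4.1 Fv -5.6 Fz 9.5 s 63.9 z 99.1 w 24.9
70.0 t13.0 Fu -4.3 Fv -6.5 Fz 8.9 s 66.3 z 99.2 w 25.5
72.5 t13.3 Fu -4.6 Fv -7.5 Fz 9.1 s 68.8 z 99.2 w 25.1
75.0 t13.5 Fu -4.7 Fv -6.9 Fz 8.8 s 71.2 z 99.2 w 25.3
77.5 t13.8 Fu -3.5 Fv -7.4 Fz 9.5 s 73.6 z 99.2 w 25.2
80.0 t14.0 Fu -3.7 Fv -6.5 Fz 10.0 s 76.5 z 99.1 w 25.4
82.5 t14.3 Fu -4.6 Fv -6.7 Fz 9.6 s 79.0 z 99.2 w 25.1
85.0 t14.5 Fu -5.1 Fv -5.2 Fz 10.4 s 81.6 z 99.1 w 25.4
87.5 t14.8 Fu -4.1 Fv -7.4 Fz 10.9 s 83.8 z 99.1 w 25.5
90.0 t15.0 Fu -4.9 Fv -7.5 Fz 9.8 s 86.3 z 99.1 w 25.2
92.5 t15.3 Fu -5.0 Fv -5.9 Fz 10.3 s 89.2 z 99.0 w 25.0
95.0 t15.5 Fu -4.0 Fv -4.1 Fz 10.2 s 92.0 z 98.9 w 25.6
97.5 t15.8 Fu -3.7 Fv -4.2 Fz 8.5 s 95.0 z 98.6 w 25.6
100.0 t16.0 Fu -3.1 Fv -1.1 Fz 5.6 s 98.5 z 97.8 w 24.9
102.5 t16.3 Fu -2.1 Fv -0.6 Fz 5.0 s 101.5 z 97.5 w 25.6
105.0 t16.5 Fu -3.8 Fv -1.3 Fz 6.2 s 104.2 z 97.4 w 25.4
107.5 t16.8 Fu -3.7 Fv -0.4 Fz 5.1 s 107.0 z 97.3 w 25.4
110.0 t17.0 Fu -4.4 Fv -1.9 Fz 5.1 s 109.2 z 97.2 w 25.5
112.5 t17.3 Fu -4.5 Fv -7.9 Fz 3.9 s 110.0 z 97.2 w 25.3
```

The notch was felt from s≈98.5 to 110. I'll centre at 104 and push the lever down.

Run:
```python
from h import *
move_l(L(.30,104.2),speed=50);F("c")
for a in(.24,.16,.08,.03,0,-.02,-.04,-.06):
    move_l(L(a,104.2),speed=60);o=F(a)
    if o["wrist_force"][2]>22: break
```

```text
c t17.6 Fu -4.4 Fv -2.4 Fz 4.9 s 103.5 z 96.8 w 25.5
0.24 t17.9 Fu -3.2 Fv -2.2 Fz -0.4 s 104.2 z 89.2 w 25.7
0.16 t18.2 Fu -2.3 Fv -0.3 Fz -1.3 s 104.4 z 79.5 w 25.2
0.08 t18.5 Fu -1.7 Fv -1.7 Fz -1.2 s 104.4 z 69.8 w 25.4
0.03 t18.8 Fu -1.8 Fv -0.1 Fz 0.0 s 104.3 z 63.7 w 25.3
0 t19.0 Fu -1.3 Fv 0.5 Fz 0.1 s 104.3 z 59.9 w 25.3
-0.02 t19.2 Fu -7.1 Fv 1.2 Fz 13.1 s 104.1 z 59.1 w 25.3
-0.04 t19.5 Fu -12.0 Fv 1.0 Fz 25.9 s 103.6 z 58.5 w 25.9
```

Run:
```python
from h import *
grip(55);F("open");p=get_obs()["tcp_pos"];move_l(p+[0,0,90],speed=200)
goto([457,96,160],OR);grip(0);F("hover")
o=get_obs();get_image("wrist");W=Pw(o)
print([(np.round(d["extent"]),round(d["score"],2),onz(W,d["extent"][:2],66).round(1)) for d in spot_in("igniter","wrist")][:4])
im=get_image("side");cv2.imwrite("pics/s2.png",cv2.resize(im[110:310,190:480,::-1],(800,552)))
```

```text
open t19.9 Fu -0.0 Fv 0.3 Fz -0.3 s 104.4 z 54.5 w 54.9
hover t21.8 Fu 0.1 Fv -0.5 Fz -0.2 s 262.3 z 178.7 w -0.0
[(array([558., 240.,  60.,  46.]), 0.76, array([461. , 300.1])), (array([480.,  18.,  64.,  32.]), 0.69, array([308.8, 184. ])), (array([110.,  46.,  70.,  63.]), 0.6, array([359.7, -66.3]))]
```

View pics/s2.png

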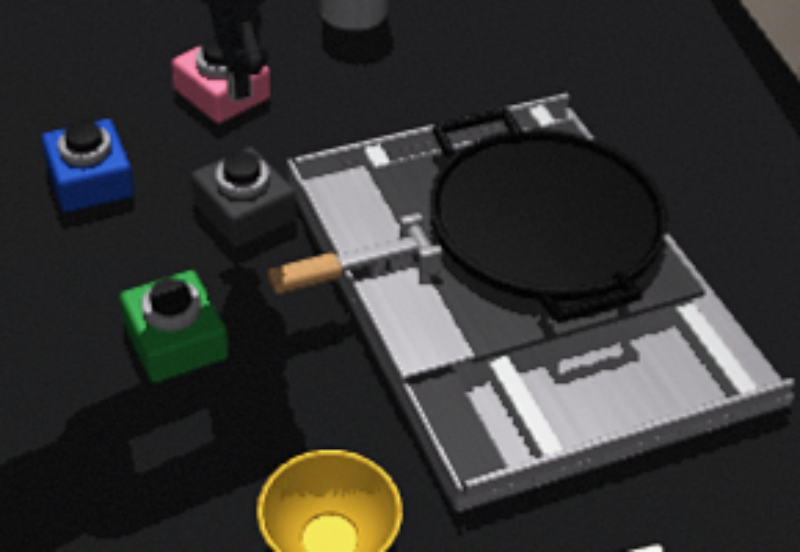

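The side view shows the lever level, with the grip at crop (305,272). The closed fingertips are at crop (240,92), above the dark igniter. Pressing now.

Run:
```python
from h import *
print(proj(P("side"),[457,96,160]))
move_l([457,96,76],speed=120);F("76")
for z in(69,66,63,61.5,60.5,60,59.5,59,58.5,58,57.5):
    move_l([457,96,z],speed=40);o=F(z)
    if o["wrist_force"][2]>16: break
wait(.3);F("hold");move_l([457,96,78],speed=60);F("up");wait(.2)
im=get_image("side");cv2.imwrite("pics/s3.png",cv2.resize(im[110:310,190:480,::-1],(800,552)))
```

```text
[276.16320017 144.59414756]
76 t22.8 Fu 0.3 Fv 0.1 Fz 1.1 s 262.6 z 95.3 w -0.2
69 t23.1 Fu -0.0 Fv -1.0 Fz 0.1 s 262.6 z 87.9 w 0.1
66 t23.3 Fu -0.0 Fv -0.4 Fz 3.2 s 262.6 z 85.1 w 0.1
63 t23.6 Fu 0.2 Fv 1.2 Fz 5.2 s 262.6 z 82.1 w -0.0
61.5 t23.8 Fu -0.1 Fv 0.0 Fz 5.7 s 262.6 z 80.6 w -0.3
60.5 t24.1 Fu 0.1 Fv 0.5 Fz 5.9 s 262.6 z 79.8 w -0.4
60 t24.3 Fu -1.5 Fv -0.1 Fz 9.1 s 262.6 z 79.7 w 0.0
59.5 t24.6 Fu -2.7 Fv -0.3 Fz 12.3 s 262.5 z 79.6 w -0.1
59 t24.8 Fu -4.0 Fv 0.8 Fz 14.1 s 262.5 z 79.6 w -0.3
58.5 t25.1 Fu -4.8 Fv 0.3 Fz 17.5 s 262.6 z 79.6 w 0.0
hold t25.4 Fu -4.2 Fv 0.9 Fz 18.3 s 262.5 z 79.5 w 0.2
up t25.9 Fu -0.2 Fv 0.3 Fz -0.8 s 262.6 z 96.2 w 0.2
```

The button bottomed out at 8-9 mm with a rigid stop, then sprang back. Next: regrasp the lever, raise it and slide right.

Run:
```python
from h import *
move_l([457,96,160],speed=200);grip(55);goto(L(0,104.2,85),OR);move_l(L(0,104.2),speed=120);F("at");grip(20,35);F("grip")
for a in(.1,.2,.3,.4,.5,.6,.68,.73,.76):
    move_l(L(a,104.2),speed=90);o=F(a)
    if abs(o["wrist_force"][2])>20: break
```

```text
at t28.8 Fu -0.2 Fv -0.2 Fz 0.4 s 104.3 z 60.7 w 55.3
grip t29.1 Fu -1.4 Fv -0.1 Fz 5.1 s 103.7 z 61.1 w 25.2
0.1 t29.4 Fu 2.1 Fv -0.7 Fz 0.0 s 104.0 z 72.8 w 25.4
0.2 t29.7 Fu 2.6 Fv 0.5 Fz -1.3 s 104.3 z 84.7 w 25.4
0.3 t30.0 Fu 2.1 Fv 1.2 Fz -1.9 s 104.5 z 96.5 w 25.4
0.4 t30.3 Fu -0.3 Fv 1.5 Fz -1.7 s 104.5 z 108.3 w 25.5
0.5 t30.6 Fu -0.8 Fv 1.4 Fz -1.2 s 104.5 z 119.9 w 25.4
0.6 t30.9 Fu -3.1 Fv 1.8 Fz 0.8 s 104.4 z 131.2 w 25.3
0.68 t31.1 Fu -4.1 Fv 1.8 Fz 0.8 s 104.2 z 139.2 w 25.1
0.73 t31.4 Fu -3.4 Fv 1.9 Fz -0.6 s 104.2 z 143.7 w 25.3
0.76 t31.6 Fu -3.7 Fv 1.1 Fz -2.1 s 104.3 z 146.2 w 25.4
```

Run:
```python
from h import *
A=.76
move_l(L(A,15),speed=90);F("15")
for s in np.arange(11,-60,-3.):
    move_l(L(A,s),speed=50);o=F(s)
    if o["wrist_force"]@V>12: break
```

```text
15 t32.8 Fu 3.1 Fv -2.6 Fz -7.7 s 14.5 z 146.2 w 25.0
11.0 t33.0 Fu 4.4 Fv -0.9 Fz -8.7 s 11.2 z 146.1 w 25.4
8.0 t33.3 Fu 5.6 Fv -0.2 Fz -8.2 s 8.4 z 146.0 w 25.3
5.0 t33.5 Fu 4.9 Fv 0.2 Fz -9.1 s 5.3 z 146.0 w 25.2
2.0 t33.8 Fu 5.6 Fv 0.2 Fz -9.5 s 2.3 z 146.0 w 25.0
-1.0 t34.0 Fu 6.0 Fv -0.5 Fz -9.9 s -0.7 z 146.0 w 25.2
-4.0 t34.3 Fu 5.5 Fv 0.4 Fz -8.8 s -3.7 z 146.0 w 25.4
-7.0 t34.5 Fu 5.5 Fv 3.9 Fz -8.0 s -5.3 z 146.0 w 25.1
-10.0 t34.8 Fu 5.1 Fv 12.4 Fz -6.1 s -5.4 z 145.6 w 25.4
```

Run:
```python
from h import *
A=.76
grip(55);F("open")
for s in np.arange(-14,-34,-2.):
    move_l(L(A,s),speed=50);o=F(s)
    if o["wrist_force"]@V>8: break
move_l(L(A,-5),speed=60);F("c");move_l(L(A,-5,110),speed=120)
goto([450,-60,330],OR);wait(.3)
im=get_image("side");cv2.imwrite("pics/s4.png",cv2.resize(im[80:400,180:520,::-1],(637,600)));print(get_obs()["t"])
```

```text
open t35.2 Fu -0.1 Fv -0.9 Fz -0.7 s -10.9 z 147.2 w 55.0
-14.0 t35.4 Fu -0.1 Fv -0.0 Fz 0.1 s -14.6 z 146.3 w 55.2
-16.0 t35.7 Fu 0.9 Fv 0.1 Fz -0.9 s -16.1 z 146.1 w 54.3
-18.0 t35.9 Fu -0.0 Fv 0.3 Fz 0.4 s -18.1 z 146.1 w 55.1
-20.0 t36.2 Fu 0.2 Fv 1.7 Fz 0.9 s -19.7 z 146.0 w 55.1
-22.0 t36.4 Fu 0.2 Fv 5.6 Fz 1.7 s -19.8 z 145.7 w 55.1
-24.0 t36.7 Fu -0.5 Fv 10.0 Fz 2.4 s -19.9 z 145.3 w 54.9
c t37.1 Fu 1.1 Fv 0.1 Fz 0.3 s -5.2 z 146.4 w 55.2
39.2667
```

View pics/s4.png

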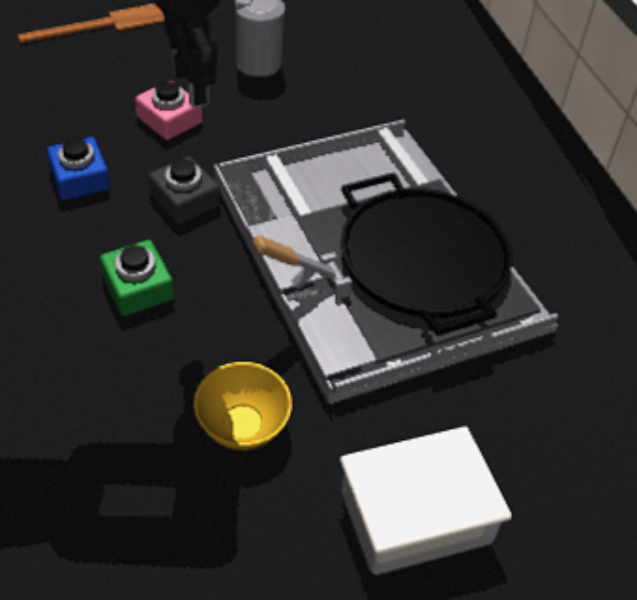

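The side view shows the plate against its right stop, the lever up with its grip at (275,248), and the bowl, canister and tub where they were.

```bash
python3 -c "
from station import *
print(sign_off())"
```

```text
the job is handed in; nothing more can be done
None
```

The job is handed in, in about 39 of the 69 s: the plate locked about 109 mm left of its right end stop, the igniter was pressed fully in and sprang back, the lever is up, and the plate is back against its right stop with the bowl, canister and tub left where they were.

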